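# Lock the filter cap on the welding bench

### The arm

A 6-joint arm with a two-finger parallel gripper is mounted at the origin on the work surface. World frame = base frame: x ahead of the robot, y to its left, z up, the work surface at z = 0. Lengths are in mm, angles in rad, forces in N, time in s.
With the tool pointing down it reaches from about 350 to 775 mm from the base axis. Payload 7.3 kg.
Tool frame: the origin (TCP) lies at the very end of the fingers, on their centre line; the grasp point (between the pads) lies bot.grip_point_offset behind it (bot.grip_point_offset is the distance from the TCP to the grasp point, in mm); z points along the fingers, y is the line along which they close (so a half turn about z gives the same grasp; the last joint's range is limited). The gripper opens to 92 mm and grips with 3 to 60 N. Pads are 19 mm wide; open, the fingers measure 130 mm over their backs; the gripper's body (75 mm by 190 mm) begins 47 mm behind the grasp point.
Start: joints at [1.071, 0.342, 1.524, -0, 1.275, -0.146], TCP at [181.881, 492.508, 226.741] pointing down, gripper open.
Joint ranges: [-2.53, 2.53], [-0.77, 2.02], [0.04, 2.7], [-1, 4.14], [0.28, 2.66], [-3.11, 3.11]. Speed limits (rad/s): [2.57, 2.57, 3.14, 3.14, 3.14, 3.14].

### API

Orientations are given as [roll, pitch, yaw] about the fixed x, y, z axes, in that order (R = Rz(yaw) Ry(pitch) Rx(roll)).
In Python, from plant import bot gives the robot as it stands. The module is installed in compiled form; this text tells all that it offers.
- The arm moves only by the tool carry_out, never from a script. Its argument "plan" is a list of rows, each an object of numbers: "tx", "ty", "tz": the shift along the world's x, y, z in mm; "rx", "ry", "rz": the turn, a rotation vector about the world's x, y, z in rad. A call has 1 to 12 rows; each row shifts and turns the commanded pose from where the row before left it; what a row does not reach is not made up. A row lasts 1/10 s, in which the tool goes at most 50 mm and 8.59 degrees, less where a joint would pass 70% of its speed; a pose out of reach is approached as far as the arm can. A call with a gripper value outside its range is refused whole. "gripper" is the closure, from 0 (fully open) to 1 (shut), set as the call begins (left out, the last holds). The fingers move at their own pace and stop on an object; the grip force is fixed at half the most. Time passes only in rows, so rows that do not move let the fingers close. It gives the time, the measured TCP pose, the force, the opening and the grip force at its end, in the units of the state.
- bot.get_obs(): the state, without advancing time (a new reading comes with each control period).
- bot.capture(name): name is "scene" or "top" or "wrist"; returns the picture (480x640x3 uint8, red, green, blue); there is no depth.
- bot.camera_model(name): a dict with "camera_matrix" (3x3 intrinsics, pixels), "dist" ([k1, k2, p1, p2, k3] as OpenCV has them; the pictures are not rectified), "R" (3x3) and "t" (3): a world point X has camera coordinates R X + t. Camera axes: x right, y down, z forward; pixel columns grow to the right and rows downward; lengths in mm; the calibration is good to about 2 mm. A picture is of the moment at which its call begins: read the wrist's pose just before it. camera_model takes no time and is no camera call; for the wrist camera it gives the pose at the moment of the call.
- bot.close_job(): hands the job in; it is judged then, once.
The state is a dict: "time": time; "joint_positions": joint angles; "dq": joint speeds; "tau": joint torques, N m; "tool_pos": TCP position; "tcp_rot": TCP orientation; "contact_force": force on the tool from outside, world axes, zero at the start; "moment": the same for the moment, N m; "grip_width": finger opening in mm; "finger_force": force on a finger pad.
Only numpy, scipy, OpenCV 4.12 (cv2) and the standard library are available. Lean on these libraries where they do the work, as an engineer would, in place of code of your own. Each camera call takes 0.05 s, during which the arm holds its last target. There are 200 camera calls.

### The job

Two filter pots stand on the welding bench, and one cap was only dropped into place: it stands proud with its grip bar at the red marks. Push that cap down against its spring, turn it a quarter clockwise (seen from above) until its bar points at the green marks, let it spring up and click home, and let go. Leave the other cap locked as it is.

Things in the scene. Friction and masses are not known exactly. Their poses are not given: they have to be found in the camera images.
- cap_a_grip (a point): The unlocked cap: orange, 66 mm across, grip bar on top 56 long, 16 wide, 34 mm tall, white stripe along it. Point on the cap's axis, 14 mm below the bar's top, 20 mm above the round head, 124 mm above the bench. x along the bar, z up. Bar within 5 deg of the red marks. Cannot turn until pushed 14 mm down; bottoms at 20 mm (17 is good). Spring 5 N at first, 13 N at the bottom. 0.2 kg.
- pot_a: Fixed green pot under the unlocked cap, 124 mm across, steel rim 92 mm high. Origin on its axis at bench level, z up, x through the two green (locked) rim marks; the red ones lie 84 deg counter-clockwise from above. Held down, the cap turns clockwise about this axis to a stop 96 deg from red; let up at 72 to 96 deg it rises into its notch, 6 mm lower than it began. 3 mm sideways play.
- cap_b_grip (a point): The other cap, of the same shape and size, already locked with its bar at its pot's green marks; leave it alone. Point on its axis, 14 mm below the bar's top, 118 mm above the bench. x along the bar, z up.
- pot_b: The fixed pot that holds the locked cap, the same as pot_a: origin on its axis at bench level, z up, x through the green marks.
Mind the look-alikes: they are no part of the job. Leave any turquoise or yellow look-alike of the part that bears cap_a_grip alone.

How it is judged:
By the outcome, as a careful person would: the job done as asked, in the order asked, and still so for the second after the job is handed in, with the robot touching nothing.
It also fails if it takes over 38 s, if anything falls off the work surface, if the arm or the gripper's body presses on something with over 40 N, if the wrist force passes 120 N, or if a joint passes its speed limit or range.

## Working session

There is one attempt and no reset: what is moved stays moved. The work goes in short steps, Python scripts to look and compute and a tool call to move; the robot and the scene stay as the last step left them, time stands still between calls to the robot, and variables do not carry over. Pictures are saved under pics/ and viewed, at most 10 in all, crops included, and the job is handed in when it is done.

Besides the shell and the picture viewer there is one more tool, called after ">>>" by a JSON object that holds its "name" and its "arguments". carry_out: Moves the arm, as the interface text tells. Its arguments: {"type":"object","properties":{"plan":{"type":"array"},"gripper":{"type":"number"}},"required":["plan"]}

```bash
mkdir -p pics
python3 - <<'E'
from plant import bot
import cv2
print(bot.get_obs(), bot.grip_point_offset)
for n in("scene","top"):
    cv2.imwrite(f"pics/{n}0.png",bot.capture(n)[:,:,::-1])
E
```

```text
{'time': 0.0, 'joint_positions': array([ 1.07102558e+00,  3.42707961e-01,  1.52498569e+00, -3.21454565e-05,
        1.27538937e+00, -1.45981725e-01]), 'dq': array([-0.00074056, -0.0006595 , -0.00015708,  0.00110504, -0.0003965 ,
       -0.00010823]), 'tau': array([ 1.99500537e-04, -4.31242454e+01, -2.44219279e+01,  7.17375451e-02,
        5.60231984e-02, -1.33963140e-04]), 'tool_pos': array([181.67847748, 492.14538343, 226.06355194]), 'tcp_rot': array([-3.14011366e+00, -1.86383048e-04,  2.78781287e+00]), 'contact_force': array([ 0.49300194, -0.70225379, -0.4519727 ]), 'moment': array([-0.0342676 , -0.00672288,  0.007382  ]), 'finger_force': 0.0, 'grip_width': 91.8388007086502} 18.8
```

View pics/top0.png

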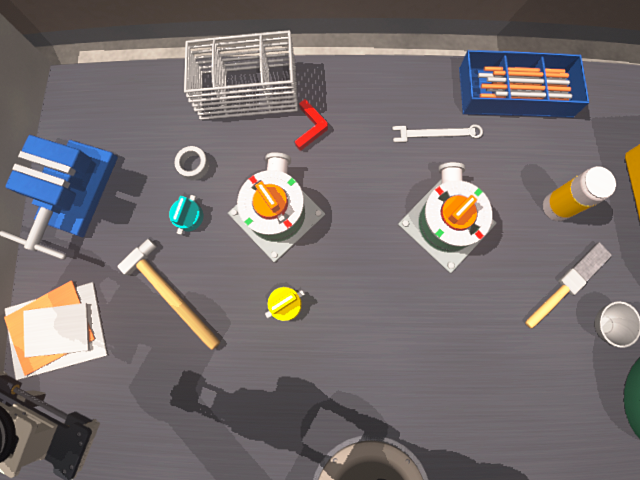

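View pics/scene0.png

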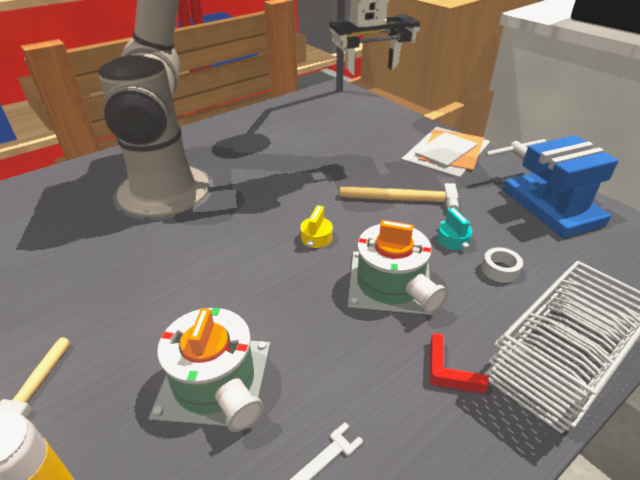

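The top view shows the left pot at about (270,203). Its bar runs between the red marks at (255,183) and (283,222), so this is pot_a. The right pot at (460,210) has its bar on the green marks and is locked. Next I measure pot_a.

```bash
cat > h.py <<'E'
from plant import bot
import cv2, numpy as np
def ray(m,uv,z):
    p=cv2.undistortPoints(np.array([[uv]],float),np.array(m["camera_matrix"]),np.array(m["dist"]))[0,0]
    R=np.array(m["R"]);t=np.array(m["t"]);c=-R.T@t;d=R.T@np.array([p[0],p[1],1])
    return c+d*(z-c[2])/d[2]
def blobs(img,box,col,amin=8):
    x0,y0,x1,y1=box;h=cv2.cvtColor(img[y0:y1,x0:x1],cv2.COLOR_RGB2HSV)
    H,S,V=[h[...,i].astype(int) for i in range(3)]
    m={"red":((H<5)|(H>174))&(S>150)&(V>90),"green":(H>50)&(H<80)&(S>130)&(V>110),"orange":(H>5)&(H<20)&(S>150)&(V>100),
       "white":(S<60)&(V>190)}[col].astype(np.uint8)
    n,l,s,c=cv2.connectedComponentsWithStats(m)
    return [(int(s[i,4]),c[i]+[x0,y0],l==i) for i in range(1,n) if s[i,4]>=amin]
E
python3 - <<'E'
from h import *
im=bot.capture("top");m=bot.camera_model("top")
print(-np.array(m["R"]).T@np.array(m["t"]))
for nm,box in(("A",(232,163,308,243)),("B",(422,172,498,252))):
  for col,z in(("red",92),("green",92),("orange",120)):
    for a,c,_ in blobs(im,box,col): print(nm,col,a,c.round(1),ray(m,c,z).round(1))
cv2.imwrite("pics/a1.png",cv2.resize(im[163:243,232:308,::-1],None,fx=7,fy=7,interpolation=cv2.INTER_CUBIC))
E
```

```text
[327.60112779  72.05008965 896.13446215]
A red 34 [252.8 179.3] [609.5 236.7  92. ]
A red 16 [283.6 209.5] [548.2 173.5  92. ]
A red 20 [269.6 216.7] [533.7 200.1  92. ]
A red 37 [287.3 223.3] [521.  165.5  92. ]
A green 25 [291.1 181.5] [605.  160.7  92. ]
A green 27 [248.3 220.9] [525.2 241.3  92. ]
A orange 487 [272.1 198.8] [561.3 192.3 120. ]
B red 33 [439.  190.4] [ 589.1 -126.8   92. ]
B red 34 [448.9 222.3] [ 525.8 -143.2   92. ]
B red 40 [478.6 234.3] [ 503.  -199.2   92. ]
B green 27 [477.8 191.8] [ 587.4 -202.6   92. ]
B green 33 [439.4 232.5] [ 505.6 -124.    92. ]
B orange 701 [459.5 210.6] [ 541.4 -156.5  120. ]
```

View pics/a1.png

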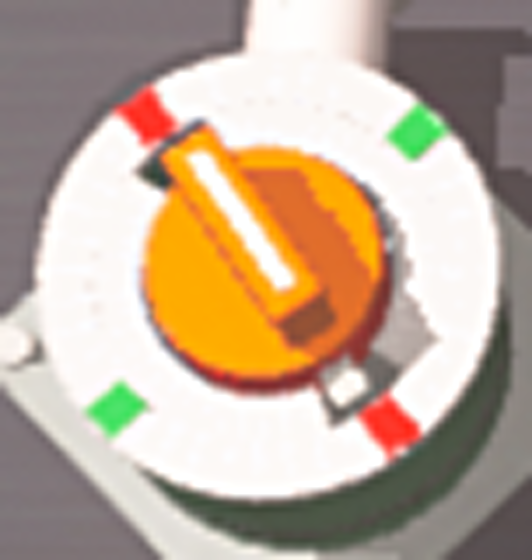

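Both mark pairs put the pot_a axis at (565,201), with red at 38.8° and green at −45.3°. The 84° between them and the 113 mm spacing agree with the given sizes. I move above it with the tool x along the bar.

>>> {"name": "carry_out", "arguments": {"plan": [{"tx":32,"ty":-24.3,"rz":0.086},{"tx":32,"ty":-24.3,"rz":0.086},{"tx":32,"ty":-24.3,"rz":0.086},{"tx":32,"ty":-24.3,"rz":0.086},{"tx":32,"ty":-24.3,"rz":0.086},{"tx":32,"ty":-24.3,"rz":0.086},{"tx":32,"ty":-24.3,"rz":0.086},{"tx":32,"ty":-24.3,"rz":0.086},{"tx":32,"ty":-24.3,"rz":0.086},{"tx":32,"ty":-24.3,"rz":0.086},{"tx":32,"ty":-24.3,"rz":0.086},{"tx":31,"ty":-24,"rz":0.086}], "gripper": 0}}

```text
invalid input at $.plan[0]: expected keys tx, ty, tz, rx, ry, rz
```

>>> {"name": "carry_out", "arguments": {"plan": [{},{},{}]}}

```text
invalid input at $.plan[0]: expected keys tx, ty, tz, rx, ry, rz
```

Run:
```python
from h import *
o=bot.get_obs();print(o["tool_pos"].round(1),o["tcp_rot"].round(4),o["joint_positions"].round(2),o["contact_force"].round(1))
m=bot.camera_model("wrist");im=bot.capture("wrist")
cv2.imwrite("pics/w1.png",im[:,:,::-1])
R,t=np.array(m["R"]),np.array(m["t"]);print((-R.T@t).round(1))
K,d=np.array(m["camera_matrix"]),np.array(m["dist"])
for P in((565,201,138),(565,201,92)):print(cv2.projectPoints(np.array([P],float),cv2.Rodrigues(R)[0],t,K,d)[0].ravel().round(0))
for col in("red","green","orange","white"):
  for a,c,msk in blobs(im,(0,0,640,480),col,150):
    (cx,cy),(w,h),an=cv2.minAreaRect(np.argwhere(msk)[:,::-1].astype(np.float32))
    print(col,a,c.round(0),ray(m,c,138 if col=="white" else 92).round(1),round(w),round(h),round(an))
```

```text
[181.7 492.2 226.2] [-3.1404e+00 -2.0000e-04  2.7878e+00] [ 1.07  0.34  1.52 -0.    1.28 -0.15] [ 0.2 -0.7 -0.3]
[107.8 519.7 385. ]
[203. 623.]
[214. 577.]
white 3983 [489. 209.] [194.  616.6 138. ] 96 206 62
white 9358 [512. 252.] [232.8 625.7 138. ] 80 141 63
white 353 [603. 258.] [261.9 691.5 138. ] 10 62 51
```

View pics/w1.png

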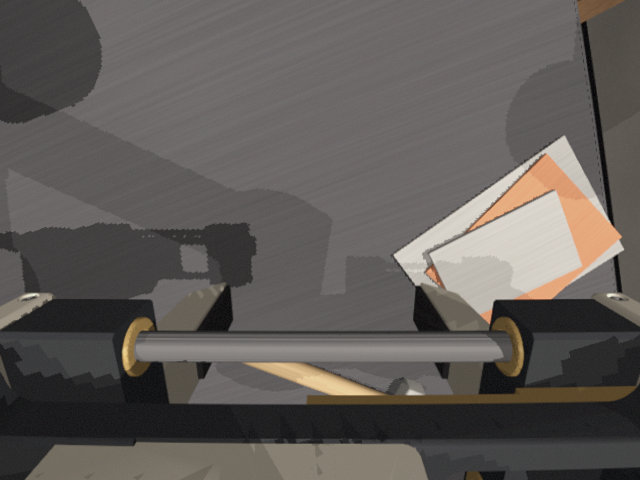

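The move was refused because rows need all six keys. The wrist picture only shows papers at the start pose. The wrist camera sits about 79 mm ahead along tool x, so I go first to a viewing spot beyond the cap.

>>> {"name": "carry_out", "arguments": {"plan": [{"tx":37,"ty":-20.2,"tz":0,"rx":0,"ry":0,"rz":0.086},{"tx":37,"ty":-20.2,"tz":0,"rx":0,"ry":0,"rz":0.086},{"tx":37,"ty":-20.2,"tz":0,"rx":0,"ry":0,"rz":0.086},{"tx":37,"ty":-20.2,"tz":0,"rx":0,"ry":0,"rz":0.086},{"tx":37,"ty":-20.2,"tz":0,"rx":0,"ry":0,"rz":0.086},{"tx":37,"ty":-20.2,"tz":0,"rx":0,"ry":0,"rz":0.086},{"tx":37,"ty":-20.2,"tz":0,"rx":0,"ry":0,"rz":0.086},{"tx":37,"ty":-20.2,"tz":0,"rx":0,"ry":0,"rz":0.086},{"tx":37,"ty":-20.2,"tz":0,"rx":0,"ry":0,"rz":0.086},{"tx":37,"ty":-20.2,"tz":0,"rx":0,"ry":0,"rz":0.086},{"tx":37,"ty":-20.2,"tz":0,"rx":0,"ry":0,"rz":0.086},{"tx":37,"ty":-20.2,"tz":0,"rx":0,"ry":0,"rz":0.086}], "gripper": 0}}

```text
time: 1.4
tool_pos: [627.1, 249.0, 226.4]
tcp_rot: [3.141, -0.0, -2.46]
contact_force: [0.5, 0.7, -0.4]
grip_width: 91.7
finger_force: 0.0
```

>>> {"name": "carry_out", "arguments": {"plan": [{"tx":0,"ty":0,"tz":0,"rx":0,"ry":0,"rz":0},{"tx":0,"ty":0,"tz":0,"rx":0,"ry":0,"rz":0},{"tx":0,"ty":0,"tz":0,"rx":0,"ry":0,"rz":0}]}}

```text
time: 1.7
tool_pos: [625.0, 250.7, 226.5]
tcp_rot: [3.141, -0.001, -2.463]
contact_force: [-0.8, -0.3, 0.2]
grip_width: 92.0
finger_force: 0.0
```

Run:
```python
from h import *
o=bot.get_obs();print(o["tool_pos"].round(1),o["tcp_rot"].round(4),o["joint_positions"].round(2),o["contact_force"].round(1))
m=bot.camera_model("wrist");im=bot.capture("wrist")
cv2.imwrite("pics/w2.png",im[:,:,::-1])
for col in("red","green","orange","white"):
  for a,c,msk in blobs(im,(0,0,640,480),col,150):
    z=138 if col=="white" else 92
    b=cv2.boxPoints(cv2.minAreaRect(np.argwhere(msk)[:,::-1].astype(np.float32)))
    s=[ray(m,p,z)[:2].round(1).tolist() for p in b] if col=="white" else ""
    print(col,a,c.round(0),ray(m,c,z).round(1),s)
```

```text
[625.  250.7 226.5] [ 3.1408e+00 -7.0000e-04 -2.4634e+00] [ 0.27  0.63  1.05  0.    1.46 -1.98] [-0.8 -0.3  0.2]
red 252 [322.  64.] [519.3 166.3  92. ] 
red 183 [323. 209.] [607.7 237.8  92. ] 
red 2717 [160. 242.] [721.1 144.3  92. ] 
orange 5034 [322. 139.] [563.3 201.3  92. ] 
white 151 [308.  60.] [530.3 163.1 138. ] [[532.6, 155.0], [525.3, 164.0], [533.2, 170.3], [540.5, 161.2]]
white 6411 [366. 129.] [539.3 220.8 138. ] [[527.1, 163.8], [490.7, 200.4], [560.5, 280.9], [602.0, 240.0]]
white 649 [ 12. 115.] [683.1  24.7 138. ] [[696.6, 12.5], [672.7, 14.6], [670.6, 38.5], [694.7, 36.9]]
white 489 [253. 117.] [581.5 155.8 138. ] [[574.2, 143.6], [567.1, 152.4], [586.2, 166.3], [593.4, 157.2]]
white 358 [322. 139.] [562.7 201.3 138. ] [[582.3, 212.7], [546.7, 187.6], [544.6, 190.6], [580.0, 215.9]]
white 2913 [277. 199.] [615.9 202.1 138. ] [[650.6, 191.8], [607.1, 172.5], [583.4, 218.2], [626.1, 240.2]]
white 283 [250. 231.] [646.8 200.7 138. ] [[650.6, 187.3], [643.6, 187.2], [643.1, 214.6], [650.2, 214.9]]
white 1191 [593. 242.] [491.4 407.8 138. ] [[512.3, 376.6], [468.4, 418.5], [476.7, 432.7], [521.3, 390.0]]
white 216 [480. 262.] [557.5 351.  138. ] [[573.7, 344.0], [540.9, 353.9], [541.9, 357.7], [574.9, 347.8]]
white 529 [387. 311.] [632.5 323.9 138. ] [[657.8, 319.0], [637.0, 301.0], [609.9, 334.8], [630.0, 353.9]]
white 163 [218. 392.] [781.6 262.3 138. ] [[785.2, 243.7], [781.4, 243.0], [778.1, 282.1], [781.9, 282.9]]
```

View pics/w2.png

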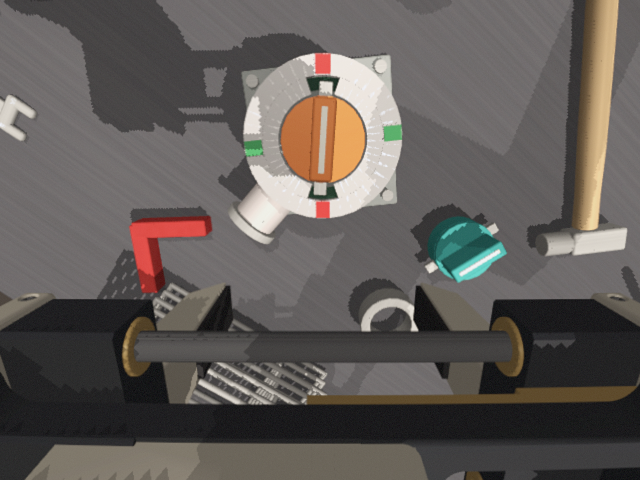

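The wrist view shows the cap at (322,139). Its stripe is centred at (562.7,201.3) and points 35.2°, which is 3.7° off red and within the stated 5°. The red marks' midpoint is (563.5,202). I centre, align and descend to TCP z≈107, with the head at 104.

>>> {"name": "carry_out", "arguments": {"plan": [{"tx":-31,"ty":-24.5,"tz":0,"rx":0,"ry":0,"rz":-0.032},{"tx":-31,"ty":-24.5,"tz":0,"rx":0,"ry":0,"rz":-0.032},{"tx":0,"ty":0,"tz":-30,"rx":0,"ry":0,"rz":0},{"tx":0,"ty":0,"tz":-30,"rx":0,"ry":0,"rz":0},{"tx":0,"ty":0,"tz":0,"rx":0,"ry":0,"rz":0},{"tx":0,"ty":0,"tz":0,"rx":0,"ry":0,"rz":0},{"tx":0,"ty":0,"tz":-20,"rx":0,"ry":0,"rz":0},{"tx":0,"ty":0,"tz":-20,"rx":0,"ry":0,"rz":0},{"tx":0,"ty":0,"tz":-12,"rx":0,"ry":0,"rz":0},{"tx":0,"ty":0,"tz":-7,"rx":0,"ry":0,"rz":0},{"tx":0,"ty":0,"tz":0,"rx":0,"ry":0,"rz":0},{"tx":0,"ty":0,"tz":0,"rx":0,"ry":0,"rz":0}]}}

```text
time: 2.95
tool_pos: [564.5, 201.3, 108.7]
tcp_rot: [-3.141, 0.001, -2.527]
contact_force: [-0.3, 0.2, -0.7]
grip_width: 91.7
finger_force: 0.0
```

>>> {"name": "carry_out", "arguments": {"plan": [{"tx":0,"ty":0,"tz":0,"rx":0,"ry":0,"rz":0},{"tx":0,"ty":0,"tz":0,"rx":0,"ry":0,"rz":0},{"tx":0,"ty":0,"tz":0,"rx":0,"ry":0,"rz":0},{"tx":0,"ty":0,"tz":0,"rx":0,"ry":0,"rz":0},{"tx":0,"ty":0,"tz":0,"rx":0,"ry":0,"rz":0},{"tx":0,"ty":0,"tz":0,"rx":0,"ry":0,"rz":0},{"tx":0,"ty":0,"tz":0,"rx":0,"ry":0,"rz":0},{"tx":0,"ty":0,"tz":0,"rx":0,"ry":0,"rz":0},{"tx":0,"ty":0,"tz":0,"rx":0,"ry":0,"rz":0},{"tx":0,"ty":0,"tz":0,"rx":0,"ry":0,"rz":0}], "gripper": 1}}

```text
time: 3.95
tool_pos: [563.9, 201.1, 107.7]
tcp_rot: [3.141, -0.0, -2.527]
contact_force: [-1.2, 0.7, 0.5]
grip_width: 16.2
finger_force: 0.8
```

>>> {"name": "carry_out", "arguments": {"plan": [{"tx":0,"ty":0,"tz":0,"rx":0,"ry":0,"rz":0},{"tx":0,"ty":0,"tz":0,"rx":0,"ry":0,"rz":0},{"tx":0,"ty":0,"tz":0,"rx":0,"ry":0,"rz":0}]}}

```text
time: 4.25
tool_pos: [563.9, 201.1, 107.7]
tcp_rot: [3.141, -0.0, -2.527]
contact_force: [-0.0, 0.8, -0.1]
grip_width: 15.9
finger_force: 30.0
```

>>> {"name": "carry_out", "arguments": {"plan": [{"tx":0,"ty":0,"tz":-5,"rx":0,"ry":0,"rz":0},{"tx":0,"ty":0,"tz":-5,"rx":0,"ry":0,"rz":0},{"tx":0,"ty":0,"tz":-4,"rx":0,"ry":0,"rz":0},{"tx":0,"ty":0,"tz":-3,"rx":0,"ry":0,"rz":0},{"tx":0,"ty":0,"tz":0,"rx":0,"ry":0,"rz":0},{"tx":0,"ty":0,"tz":0,"rx":0,"ry":0,"rz":0},{"tx":0,"ty":0,"tz":0,"rx":0,"ry":0,"rz":0}]}}

```text
time: 4.95
tool_pos: [564.0, 201.2, 91.6]
tcp_rot: [-3.141, 0.001, -2.527]
contact_force: [-2.6, -1.0, 9.5]
grip_width: 15.6
finger_force: 30.0
```

>>> {"name": "carry_out", "arguments": {"plan": [{"tx":0,"ty":0,"tz":-1,"rx":0,"ry":0,"rz":0},{"tx":0,"ty":0,"tz":0,"rx":0,"ry":0,"rz":-0.06},{"tx":0,"ty":0,"tz":0,"rx":0,"ry":0,"rz":-0.08},{"tx":0,"ty":0,"tz":0,"rx":0,"ry":0,"rz":-0.08},{"tx":0,"ty":0,"tz":0,"rx":0,"ry":0,"rz":-0.08},{"tx":0,"ty":0,"tz":0,"rx":0,"ry":0,"rz":-0.08},{"tx":0,"ty":0,"tz":0,"rx":0,"ry":0,"rz":-0.08},{"tx":0,"ty":0,"tz":0,"rx":0,"ry":0,"rz":-0.08},{"tx":0,"ty":0,"tz":0,"rx":0,"ry":0,"rz":-0.08},{"tx":0,"ty":0,"tz":0,"rx":0,"ry":0,"rz":-0.08}]}}

```text
time: 5.95
tool_pos: [565.2, 201.2, 91.2]
tcp_rot: [3.141, 0.004, 3.053]
contact_force: [0.5, -0.3, 9.6]
grip_width: 15.9
finger_force: 30.0
```

Run:
```python
from h import *
o=bot.get_obs();print({k:o[k].round(2) for k in("tool_pos","tcp_rot","contact_force","moment")},o["finger_force"],o["grip_width"])
```

```text
{'tool_pos': array([565.24, 201.24,  91.15]), 'tcp_rot': array([3.14, 0.  , 3.05]), 'contact_force': array([ 0.53, -0.31,  9.64]), 'moment': array([-0.08,  0.14,  0.12])} 29.999645948410034 15.861836744841089
```

>>> {"name": "carry_out", "arguments": {"plan": [{"tx":0,"ty":0,"tz":0,"rx":0,"ry":0,"rz":-0.08},{"tx":0,"ty":0,"tz":0,"rx":0,"ry":0,"rz":-0.08},{"tx":0,"ty":0,"tz":0,"rx":0,"ry":0,"rz":-0.08},{"tx":0,"ty":0,"tz":0,"rx":0,"ry":0,"rz":-0.08},{"tx":0,"ty":0,"tz":0,"rx":0,"ry":0,"rz":-0.08},{"tx":0,"ty":0,"tz":0,"rx":0,"ry":0,"rz":-0.08},{"tx":0,"ty":0,"tz":0,"rx":0,"ry":0,"rz":-0.08},{"tx":0,"ty":0,"tz":0,"rx":0,"ry":0,"rz":-0.08},{"tx":0,"ty":0,"tz":0,"rx":0,"ry":0,"rz":-0.06},{"tx":0,"ty":0,"tz":0,"rx":0,"ry":0,"rz":0},{"tx":0,"ty":0,"tz":0,"rx":0,"ry":0,"rz":0},{"tx":0,"ty":0,"tz":0,"rx":0,"ry":0,"rz":0}]}}

```text
time: 7.15
tool_pos: [565.2, 201.2, 91.2]
tcp_rot: [3.138, 0.002, 2.356]
contact_force: [0.3, -0.3, 8.3]
grip_width: 15.7
finger_force: 30.0
```

Run:
```python
from h import *
o=bot.get_obs();print({k:o[k].round(2) for k in("tool_pos","tcp_rot","contact_force","moment")},o["finger_force"])
cv2.imwrite("pics/s2.png",cv2.resize(bot.capture("scene")[200:320,330:460,::-1],None,fx=4,fy=4,interpolation=cv2.INTER_CUBIC))
```

```text
{'tool_pos': array([565.24, 201.21,  91.15]), 'tcp_rot': array([3.14, 0.  , 2.36]), 'contact_force': array([ 0.29, -0.34,  8.33]), 'moment': array([-0.23,  0.15, -0.04])} 30.000924468040466
```

View pics/s2.png

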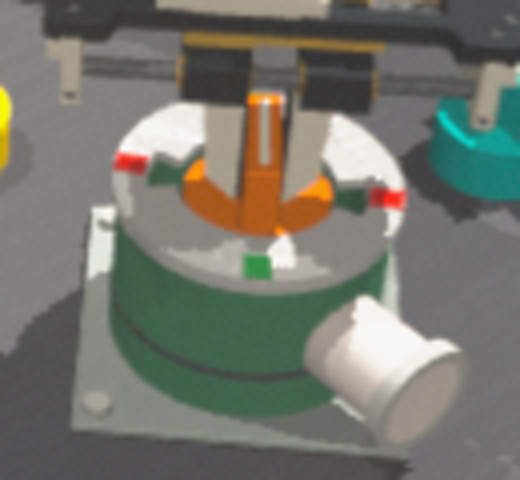

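The picture shows the bar turned with the fingers and in line with the green mark at crop position (257,265). Now I let it up gently.

>>> {"name": "carry_out", "arguments": {"plan": [{"tx":0,"ty":0,"tz":3,"rx":0,"ry":0,"rz":0},{"tx":0,"ty":0,"tz":3,"rx":0,"ry":0,"rz":0},{"tx":0,"ty":0,"tz":3,"rx":0,"ry":0,"rz":0},{"tx":0,"ty":0,"tz":1,"rx":0,"ry":0,"rz":0},{"tx":0,"ty":0,"tz":0,"rx":0,"ry":0,"rz":0},{"tx":0,"ty":0,"tz":0,"rx":0,"ry":0,"rz":0},{"tx":0,"ty":0,"tz":0,"rx":0,"ry":0,"rz":0}]}}

```text
time: 7.9
tool_pos: [565.2, 201.2, 100.6]
tcp_rot: [3.139, 0.002, 2.356]
contact_force: [0.6, -0.9, 6.0]
grip_width: 16.0
finger_force: 30.0
```

>>> {"name": "carry_out", "arguments": {"plan": [{"tx":0,"ty":0,"tz":1,"rx":0,"ry":0,"rz":0},{"tx":0,"ty":0,"tz":0,"rx":0,"ry":0,"rz":0},{"tx":0,"ty":0,"tz":0,"rx":0,"ry":0,"rz":0}]}}

```text
time: 8.2
tool_pos: [565.2, 201.2, 101.5]
tcp_rot: [3.139, 0.002, 2.356]
contact_force: [1.9, -0.6, 6.1]
grip_width: 15.7
finger_force: 30.0
```

>>> {"name": "carry_out", "arguments": {"plan": [{"tx":0,"ty":0,"tz":0,"rx":0,"ry":0,"rz":0},{"tx":0,"ty":0,"tz":0,"rx":0,"ry":0,"rz":0},{"tx":0,"ty":0,"tz":0,"rx":0,"ry":0,"rz":0},{"tx":0,"ty":0,"tz":0,"rx":0,"ry":0,"rz":0},{"tx":0,"ty":0,"tz":0,"rx":0,"ry":0,"rz":0},{"tx":0,"ty":0,"tz":0,"rx":0,"ry":0,"rz":0},{"tx":0,"ty":0,"tz":0,"rx":0,"ry":0,"rz":0},{"tx":0,"ty":0,"tz":0,"rx":0,"ry":0,"rz":0},{"tx":0,"ty":0,"tz":0,"rx":0,"ry":0,"rz":0},{"tx":0,"ty":0,"tz":0,"rx":0,"ry":0,"rz":0}], "gripper": 0}}

```text
time: 9.2
tool_pos: [563.9, 201.1, 100.8]
tcp_rot: [3.141, 0.0, 2.356]
contact_force: [-0.5, 0.5, -0.1]
grip_width: 89.5
finger_force: 0.0
```

Released. I retreat straight up, then back away so both fixed cameras have a clear view.

>>> {"name": "carry_out", "arguments": {"plan": [{"tx":0,"ty":0,"tz":15,"rx":0,"ry":0,"rz":0},{"tx":0,"ty":0,"tz":30,"rx":0,"ry":0,"rz":0},{"tx":0,"ty":0,"tz":40,"rx":0,"ry":0,"rz":0},{"tx":0,"ty":0,"tz":40,"rx":0,"ry":0,"rz":0},{"tx":-35,"ty":30,"tz":0,"rx":0,"ry":0,"rz":0},{"tx":-35,"ty":30,"tz":0,"rx":0,"ry":0,"rz":0},{"tx":-35,"ty":30,"tz":0,"rx":0,"ry":0,"rz":0},{"tx":-35,"ty":30,"tz":0,"rx":0,"ry":0,"rz":0},{"tx":-35,"ty":30,"tz":0,"rx":0,"ry":0,"rz":0},{"tx":-35,"ty":30,"tz":0,"rx":0,"ry":0,"rz":0},{"tx":0,"ty":0,"tz":0,"rx":0,"ry":0,"rz":0},{"tx":0,"ty":0,"tz":0,"rx":0,"ry":0,"rz":0}]}}

```text
time: 10.4
tool_pos: [353.3, 381.6, 226.0]
tcp_rot: [3.141, 0.0, 2.358]
contact_force: [0.3, 0.6, 0.2]
grip_width: 91.7
finger_force: 0.0
```

Run:
```python
from h import *
a=bot.capture("top")[160:250,225:315,::-1];b=bot.capture("scene")[195:315,335:455,::-1]
cv2.imwrite("pics/f.png",np.hstack([cv2.resize(x,(390,390),interpolation=cv2.INTER_CUBIC) for x in(a,b)]))
```

```text
(no output)
```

View pics/f.png

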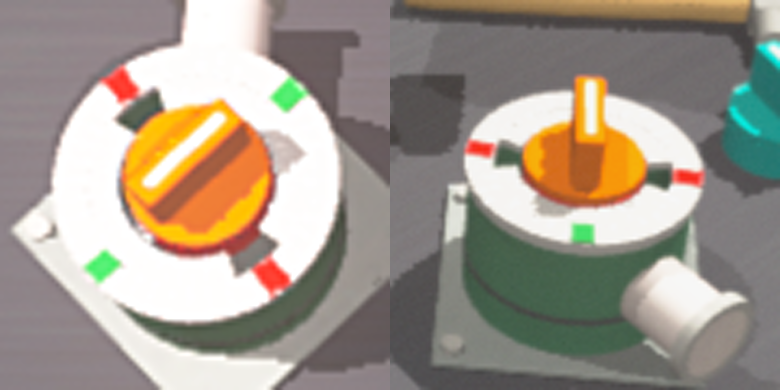

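The bar now lines up with both green marks: (103,265) and (288,95) in the left panel, with the stripe between them. The red-side slots are empty. One height check across the two views, then I hand in.

Run:
```python
from h import *
P=[];U=[]
for n,box in(("top",(253,182,281,207)),("scene",(388,215,404,240))):
    m=bot.camera_model(n);im=bot.capture(n)
    b=max(blobs(im,box,"white",3),key=lambda q:q[0]);print(n,b[0],b[1].round(1))
    P.append(np.hstack([np.array(m["R"]),np.array(m["t"]).reshape(3,1)]))
    U.append(cv2.undistortPoints(b[1].reshape(1,1,2),np.array(m["camera_matrix"]),np.array(m["dist"])).reshape(2,1))
X=cv2.triangulatePoints(P[0],P[1],U[0],U[1]).ravel();X=X[:3]/X[3];print(X.round(1))
if abs(X[2]-132)<4 and np.hypot(X[0]-564.5,X[1]-201)<6: print(bot.close_job())
```

```text
top 66 [266.9 194.1]
scene 40 [396.2 226.9]
[565.3 199.7 135.3]
the job is handed in; nothing more can be done
None
```

The cap on pot_a was pushed down about 16.5 mm, turned about 80° clockwise onto the green marks and released, and the job is handed in; the bar visibly lines up with green, but the two-view height check read 135 mm (132 would be locked, 138 unlocked), so that it clicked home is inferred from the turn angle, not confirmed.

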